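# Unlock the medicine box and hold its lock open

### The arm

A 6-joint arm with a two-finger parallel gripper is mounted at the origin on a cart in front of the work surface, level with it; the furniture and walls round the work are solid. World frame = base frame: x ahead of the robot, y to its left, z up, the work surface at z = 0. Lengths are in m, angles in degrees, forces in N, time in s.
With the tool pointing down it reaches from about 0.35 to 0.95 m from the base axis. Payload 17.4 kg.
Tool frame: the origin (TCP) lies between the finger pads; the fingertips stand 22 mm ahead of it and the grasp point (between the pads) lies 3 mm ahead of it; z points along the fingers, y is the line along which they close (so a half turn about z gives the same grasp; the last joint's range is limited). The gripper opens to 93 mm and grips with 3 to 60 N. Pads are 15 mm wide; open, the fingers measure 128 mm over their backs; the gripper's body (75 mm by 188 mm) begins 65 mm behind the grasp point.
Start: joints at [66.016, 6.646, 82.598, -0, 90.757, -2.166], TCP at [0.251, 0.627, 0.204] pointing down, gripper open.
Joint ranges: [-162.19, 162.19], [-47.58, 125.68], [4.15, 143.07], [-65.23, 245.23], [0.69, 171.88], [-170.13, 170.13]. Speed limits (degrees/s): [108.29, 108.29, 127.2, 180, 180, 180].

### API

Orientations are given as a 3x3 rotation matrix whose columns are the frame's x, y, z axes.
In Python, from rig import manip, vision gives the robot as it stands.
- The arm moves only by the tool jog_arm, never from a script. Its argument "targets" is a list of rows, each a list of 7 numbers: the shift along the world's x, y, z in units of 30 mm (1.0 is 30 mm), then the turn, a rotation vector about the world's x, y, z in rad, then the finger opening in mm, from 0 to 93. A call has 1 to 20 rows; each row shifts and turns the commanded pose from where the row before left it; what a row does not reach is not made up. A row lasts 1/8 s, in which the tool goes at most 62.5 mm and 10.7 degrees, less where a joint would pass 70% of its speed; a pose out of reach is approached as far as the arm can. A call is refused whole if a number of a shift passes 1 or a number of a turn 0.188, either way. A call with a gripper value outside its range is refused whole. The fingers move at their own pace and stop on an object; the grip force is fixed at half the most. Time passes only in rows, so rows that do not move let the fingers close. It gives the time, the measured TCP pose, the force, the opening and the grip force at its end, in the units of the state.
- manip.sense(): the state, without advancing time (a new reading comes with each control period).
- vision.capture(name): name is "scene" or "top" or "wrist"; returns the picture (400x640x3 uint8, blue, green, red); there is no depth.
- vision.get_calibration(name): a dict with "fx", "fy", "cx", "cy" (pixels), "position" and "orientation" of the camera in the world. Camera axes: x right, y up, looking along -z (the intrinsics and any distortion apply to the point x, -y, -z); pixel columns grow to the right and rows downward; lengths in m; the calibration is good to about 2 mm. The wrist camera is an equidistant fisheye: a pixel r from the principal point sees the ray r / f radians off the axis. A picture is of the moment at which its call begins: read the wrist's pose just before it. get_calibration takes no time and is no camera call; for the wrist camera it gives the pose at the moment of the call.
- manip.finish_job(): hands the job in; it is judged then, once.
The state is a dict: "time_s": time; "q": joint angles; "qd": joint speeds; "joint_efforts": joint torques, N m; "ee_pos": TCP position; "tool_rot": TCP orientation; "contact_force": force on the tool from outside, world axes, zero at the start; "moment": the same for the moment, N m; "finger_gap": finger opening in m; "gripper_force": force on a finger pad.
Only numpy, scipy, OpenCV 4.12 (cv2) and the standard library are available. Lean on these libraries where they do the work, as an engineer would, in place of code of your own. Each camera call takes 0.05 s, during which the arm holds its last target. There are 200 camera calls.

### The job

Take the red-headed key out of the wooden key stand, put it in the lock on top of the white medicine box and work it down past the sticky pins, rocking it from side to side rather than forcing it, until it is fully home. Then turn it clockwise a quarter turn, to the stop, so that the bolt is drawn back, and finish still gripping it there: the lock springs shut when the key is let go, and I want to lift the lid while you hold it. Leave the blue-headed key, the glass and the mug alone.

Things in the scene. Friction and masses are not known exactly. Their poses are not given: they have to be found in the camera images.
- red_key: steel double-bit key with a red plastic bow, 73 mm long, bow up, in either slot of the stand with its collar on the stand's top. Origin: on its axis at the underside of the round collar (16 mm across, 3 mm thick); z up along the key, x along bit and broad side of the bow. Same shape turned half round. About 45 g
- red_key_bow (a point): centre of the red key's flat bow, 27 mm above the key's origin; axes as the key. The bow is 30 mm wide (x), 9 mm thick (y), 28 mm high: grip it across the 9 mm
- red_key_tip (a point): rounded end of the red key's shank (4 mm across), 32 mm below the key's origin. The flat bit, 22 mm wide along the key's x and 4 mm thick along y, reaches from 18 to 26 mm below the key's origin
- blue_key: key of another lock with a blue bow, in the other slot of the stand: same shape and origin, bit 20 mm wide. Leave it there
- key_stand: heavy wooden block, 52 x 104 mm, 44 mm high, does not move. Origin: centre of its underside, y along its length. Two slots in its top at y = -24 and +24 mm, 39 mm deep, 7 mm wide along x, 24.5 mm along y; the keys stand in them, bits along y. Which key is in which slot varies
- medicine_box: white steel medicine box, 200 x 200 x 92 mm high, does not move. Origin: centre of its underside, x pointing away from the robot. Front third of its top: fixed deck with the lock; behind it a hinged lid with a green cross and low black handle
- lock_face (a point): centre of the keyway on the lock's face (top of a steel case 50 x 60 mm), 108 mm above the worktop; z up, x along the keyway at rest. Keyway: slot in a round brass plug 27 mm across, 6 mm wide (y), 23.8 mm long (x), lead-in 1.5 mm all round. Key fully home: collar on this face, key origin at this point
- lock_pin1 (a point): first pair of sprung pins, one at either end of the keyway, 6 mm below the face: they catch the bit's lower edge (key origin then 20 mm above the face). Pressed lightly (about 5 N), the bit slips past when the key is rocked about 0.45 rad clockwise (from above) from the keyway's rest direction; it can be rocked to about 0.58 rad
- lock_pin2 (a point): second pair of sprung pins, 12 mm below the face: they catch the bit with the key origin 14 mm above the face; passed likewise by rocking the key about 0.45 rad anticlockwise. Below them nothing hinders the key until its collar meets the face. Only then does the key turn beyond about 0.58 rad
- lock_plug (a joint): turn of the brass plug with the key, rad: 0 at rest, grows clockwise seen from above, stop at 1.5; can be rocked to -0.58. A spring turns it back (0.08 N m per rad). The key has about 0.1 rad of play in the slot, so it must turn about 1.6 rad to bring the plug to the stop
- lock_bolt (a joint): how far the plug has drawn back the bolt that bars the lid, m: 0 at rest, 0.012 at the stop; follows the plug (8 mm per rad)
- water_glass: drinking glass, 68 mm across, 90 mm high, origin at the centre of its underside. Leave it alone
- orange_mug: orange mug, 81 x 113 x 101 mm, origin at the centre of its underside. Leave it alone
Not all that is in view belongs to the job. Leave any purple or turquoise look-alike of the key_stand alone.

How it is judged (in metres and radians):
On the way, in this order (a step that is already met when the one before it is completed fails the run):
1. the red key is lifted clear of its slot in the stand (height (world z) of red_key above 0.085 m), for 0.05 s.
2. the end of the red key is in the keyway (horizontal distance between red_key and lock_face below 0.004 m and angle between red_key's own z axis and vertical below 0.12 rad and z of red_key in the frame of lock_face below 0.0285 m), for 0.1 s.
3. the red key is past both pins and fully home, with the plug not yet turned beyond its play (horizontal distance between red_key and lock_face below 0.004 m and angle between red_key's own z axis and vertical below 0.12 rad and z of red_key in the frame of lock_face below 0.003 m and value of joint lock_plug below 0.7 rad), for 0.1 s.
4. the key has been turned clockwise to the stop and the bolt is drawn back (horizontal distance between red_key and lock_face below 0.004 m and angle between red_key's own z axis and vertical below 0.12 rad and z of red_key in the frame of lock_face below 0.003 m and value of joint lock_plug above 1.25 rad and value of joint lock_bolt above 0.0095 m), for 0.2 s.
At the end, for the whole second after the job is handed in: Red key fully home (within 3 mm of the face, 4 mm of the keyway centre, 0.12 rad of upright), plug turned at least 1.25 rad clockwise, bolt drawn back at least 9.5 mm; fingers still grip the key (over 2 N), which is still; blue key in the stand (all of step 4 and contact force between the fingers and red_key above 2 N and angular speed of red_key below 0.2 rad/s and height (world z) of blue_key above 0.04 m and horizontal distance between blue_key and key_stand below 0.03 m); the arm keeps its last pose, push and grip.
It fails at once if the red key is forced on its way in: more than 60 N between it and the box with its lock before it is home (contact force between red_key and medicine_box above 60 N and height (world z) of red_key above 0.1125 m).
It fails at once if the blue key is taken out or shifted by more than 12 mm (distance of blue_key from where it was at the start of the episode above 0.012 m).
It fails at once if the glass is pushed more than 30 mm or tipped (distance of water_glass from where it was at the start of the episode above 0.03 m or angle between water_glass's own z axis and vertical above 0.3 rad).
It fails at once if the mug is pushed more than 30 mm or tipped (distance of orange_mug from where it was at the start of the episode above 0.03 m or angle between orange_mug's own z axis and vertical above 0.3 rad).
It also fails if it takes over 51 s, if anything falls off the work surface, if the arm or the gripper's body presses on something with over 40 N, if the wrist force passes 120 N, or if a joint passes its speed limit or range.

## Working session

There is one attempt and no reset: what is moved stays moved. The work goes in short steps, Python scripts to look and compute and a tool call to move; the robot and the scene stay as the last step left them, time stands still between calls to the robot, and variables do not carry over. Pictures are saved under pics/ and viewed, at most 10 in all, crops included, and the job is handed in when it is done.

Besides the shell and the picture viewer there is one more tool, called after "Call:" as name([rows], argument=value, ...), one row to a line, values as JSON. jog_arm: Moves the arm, as the interface text tells. Its arguments: {"type":"object","properties":{"targets":{"type":"array"}},"required":["targets"]}

```bash
mkdir -p pics
cat > h.py <<'E'
import numpy as np, cv2
from rig import manip, vision
def cal(n):
    c=vision.get_calibration(n); return c
def ray(c,u,v,fish=False):
    R=np.array(c["orientation"]).reshape(3,3)
    x=(u-c["cx"])/c["fx"]; y=(v-c["cy"])/c["fy"]
    if fish:
        r=np.hypot(x,y); s=np.sin(r)/r if r>1e-9 else 1
        d=np.array([x*s,-y*s,-np.cos(r)])
    else: d=np.array([x,-y,-1.])
    return np.array(c["position"]),R@d
def atz(c,u,v,z,fish=False):
    p,d=ray(c,u,v,fish); return p+d*(z-p[2])/d[2]
def proj(c,P,fish=False):
    R=np.array(c["orientation"]).reshape(3,3); q=R.T@(np.array(P)-np.array(c["position"]))
    x,y,z=q[0],-q[1],-q[2]
    if fish:
        r=np.hypot(x,y); t=np.arctan2(r,z); x,y=x/r*t,y/r*t
    else: x,y=x/z,y/z
    return c["cx"]+c["fx"]*x,c["cy"]+c["fy"]*y
E
python3 - <<'E'
from h import *
for n in("top","scene"):
    c=cal(n);print(n,c)
    cv2.imwrite(f"pics/{n}0.png",vision.capture(n))
print(manip.sense())
E
```

```text
top {'fx': 417.5057360971464, 'fy': 417.5057360971464, 'cx': 323.7089273298705, 'cy': 199.35424914212666, 'position': array([0.29108575, 0.07597049, 1.20795657]), 'orientation': array([[ 0.06218084,  0.97724885, -0.20277629],
       [-0.99806409,  0.06062593, -0.01387656],
       [-0.00126735,  0.20324659,  0.97912676]])}
scene {'fx': 465.44011113439547, 'fy': 465.44011113439547, 'cx': 323.6511913134109, 'cy': 197.79984533037393, 'position': array([-0.2363606 , -0.31333054,  0.89951099]), 'orientation': array([[ 0.48576472,  0.60313332, -0.63266329],
       [-0.87396903,  0.34715961, -0.34008578],
       [ 0.01451808,  0.71812979,  0.69575774]])}
{'time_s': 0.1, 'q': array([ 6.60155508e+01,  6.67168085e+00,  8.26309056e+01,  1.17314862e-04,
        9.07561892e+01, -2.16776746e+00]), 'qd': array([ 0.02727694,  0.00335722, -0.15636482,  0.01691044, -0.13585662,
       -0.07730785]), 'joint_efforts': array([ 7.35114474e-03, -7.22880650e+01, -6.23869586e+01,  7.83418422e-02,
        2.27825699e-02, -1.28205479e-04]), 'ee_pos': array([0.25080762, 0.62646884, 0.2031864 ]), 'tool_rot': array([[-9.28377665e-01,  3.71637911e-01, -4.18858845e-04],
       [ 3.71638144e-01,  9.28377193e-01, -9.36423292e-04],
       [ 4.08486029e-05, -1.02501839e-03, -9.99999474e-01]]), 'contact_force': array([-0.93693116, -0.38719534,  0.33831431]), 'moment': array([ 0.02180689, -0.00485079,  0.00044258]), 'gripper_force': 0.0, 'finger_gap': 0.09318710736403114}
```

View pics/top0.png

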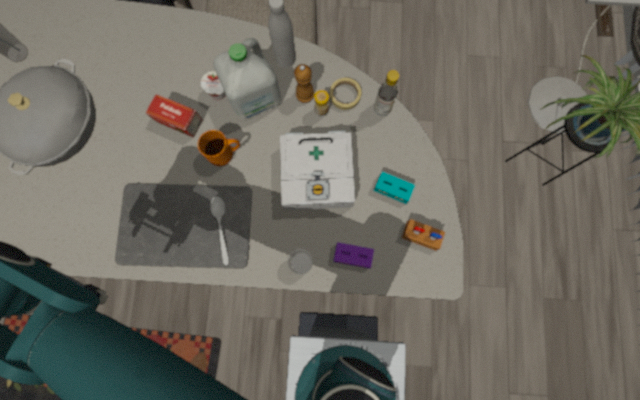

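View pics/scene0.png

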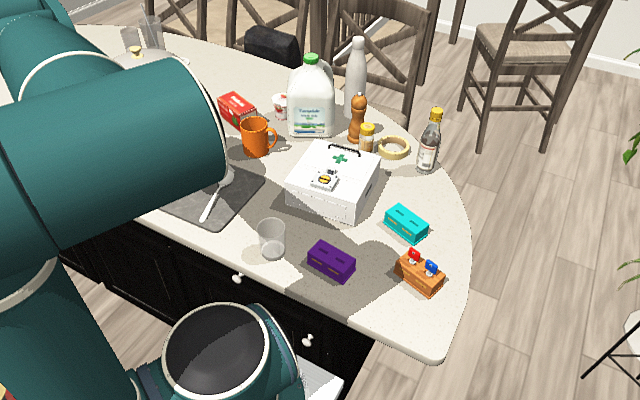

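The wooden stand is at top (424,234) and scene (420,273). It holds the red key at (419,230) and the blue key at (436,237). The purple block at top (353,256) and the turquoise one at (394,187) are empty look-alikes. The lock is at top (317,188), the mug at (217,148) and the glass at (300,262). I'll confirm with an enlarged crop.

Run:
```python
from h import *
im=cv2.imread("pics/top0.png"); s=cv2.imread("pics/scene0.png")
f=lambda i,x,y,w,h,k:cv2.resize(i[y:y+h,x:x+w],None,fx=k,fy=k,interpolation=cv2.INTER_CUBIC)
a=f(im,395,210,60,48,6.6667); b=f(im,288,168,60,48,6.6667)
c=f(s,385,240,64,48,6.25)[:300]; d=f(s,296,160,64,48,6.25)[:300]
a=a[:300];b=b[:300]
cv2.imwrite("pics/crop0.png",np.vstack([np.hstack([a,b]),np.hstack([c,d])]))
```

```text
(no output)
```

View pics/crop0.png

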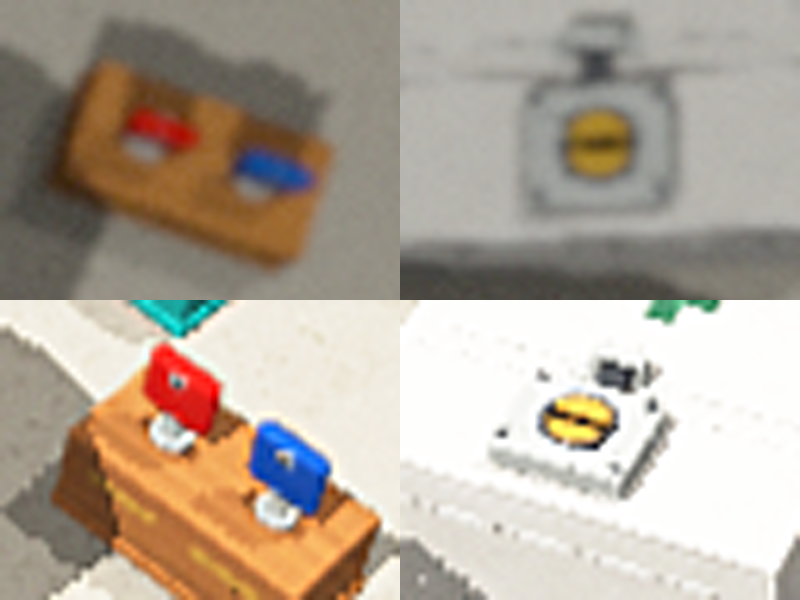

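Both crops confirm it: the red key is in the wooden stand (bow at top ≈(419.4,229.6), scene ≈(414.1,254.1)). The keyway is at top ≈(317.9,189.6), scene ≈(324.3,179.2), and lies roughly along world y.

Run:
```python
from h import *
t=cal("top");s=cal("scene")
print("red",atz(t,419.4,229.6,.071),atz(s,414.1,254.1,.071))
b=(atz(t,436.2,235.5,.071),atz(s,385+290/6.25,240+168/6.25,.071));print("blue",*b)
print("lock",atz(t,317.9,189.6,.108),atz(s,324.3,179.2,.108))
# keyway dir ; case edges
p=atz(t,288+570/6.667-60,168+147/6.667,.108);q=atz(t,288+628/6.667-60,168+142/6.667,.108);print("kw",q-p)
p=atz(t,288+528/6.667-60,168+207/6.667,.108);q=atz(t,288+672/6.667-60,168+208/6.667,.108);print("case front",q-p)
r=manip.sense()["tool_rot"];print(r)
```

```text
red [ 0.45832525 -0.17479775  0.071     ] [ 0.45860289 -0.17706448  0.071     ]
blue [ 0.44494045 -0.22083532  0.071     ] [ 0.44347095 -0.22390526  0.071     ]
lock [0.54479804 0.10891118 0.108     ] [0.5437626  0.10523238 0.108     ]
kw [ 0.00353236 -0.02334207  0.        ]
case front [ 0.0031876  -0.05804144  0.        ]
[[-9.28377665e-01  3.71637911e-01 -4.18858845e-04]
 [ 3.71638144e-01  9.28377193e-01 -9.36423292e-04]
 [ 4.08486029e-05 -1.02501839e-03 -9.99999474e-01]]
```

Call:
jog_arm([
  [0.256, -0.992, 0, 0, 0, -0.0553, 93],
  [0.256, -0.992, 0, 0, 0, -0.0553, 93],
  [0.256, -0.992, 0, 0, 0, -0.0553, 93],
  [0.256, -0.992, 0, 0, 0, -0.0553, 93],
  [0.256, -0.992, 0, 0, 0, -0.0553, 93],
  [0.256, -0.992, 0, 0, 0, -0.0553, 93],
  [0.256, -0.992, 0, 0, 0, -0.0553, 93],
  [0.256, -0.992, 0, 0, 0, -0.0553, 93],
  [0.256, -0.992, 0, 0, 0, -0.0553, 93],
  [0.256, -0.992, 0, 0, 0, -0.0553, 93],
  [0.256, -0.992, 0, 0, 0, -0.0553, 93],
  [0.256, -0.992, 0, 0, 0, -0.0553, 93],
  [0.256, -0.992, 0, 0, 0, -0.0553, 93],
  [0.256, -0.992, 0, 0, 0, -0.0553, 93],
  [0.256, -0.992, 0, 0, 0, -0.0553, 93],
  [0.256, -0.992, 0, 0, 0, -0.0553, 93],
  [0.256, -0.992, 0, 0, 0, -0.0553, 93],
  [0.256, -0.992, 0, 0, 0, -0.0553, 93],
  [0.256, -0.992, 0, 0, 0, -0.0553, 93],
  [0.256, -0.992, 0, 0, 0, -0.0553, 93],
])

```text
time_s: 2.6
ee_pos: [0.4045, 0.0304, 0.2037]
tool_rot: [[-0.082, 0.997, -0.0], [0.997, 0.082, 0.0], [0.0, -0.0, -1.0]]
contact_force: [0.3, -0.0, 0.4]
finger_gap: 0.0926
gripper_force: 0.0
```

Call:
jog_arm([
  [0.256, -0.992, 0, 0, 0, -0.0553, 93],
  [0.256, -0.992, 0, 0, 0, -0.0553, 93],
  [0.256, -0.992, 0, 0, 0, -0.0553, 93],
  [0.256, -0.992, 0, 0, 0, -0.0553, 93],
  [0.256, -0.992, -0.2, 0, 0, -0.0553, 93],
  [0.256, -0.992, -0.3, 0, 0, -0.0553, 93],
  [0.256, -0.992, -0.5, 0, 0, -0.0553, 93],
  [0, 0, 0, 0, 0, 0, 93],
  [0, 0, 0, 0, 0, 0, 93],
])

```text
time_s: 3.72
ee_pos: [0.4581, -0.1765, 0.174]
tool_rot: [[0.298, 0.955, -0.0], [0.955, -0.298, 0.0], [0.0, -0.0, -1.0]]
contact_force: [-0.7, -0.3, -0.9]
finger_gap: 0.0929
gripper_force: 0.0
```

Run:
```python
from h import *
c=cal("wrist");im=vision.capture("wrist");s=manip.sense()
cv2.imwrite("pics/w1.png",im);print(s["ee_pos"],s["tool_rot"],c)
t=cv2.resize(im[100:300,160:480],(640,400))
for P in((.4585,-.176,.071),(.444,-.2225,.071)):print(proj(c,P,True))
```

```text
[ 0.45824108 -0.17632756  0.17425692] [[ 2.97578150e-01  9.54697385e-01  3.85242891e-04]
 [ 9.54697456e-01 -2.97578170e-01 -4.21902910e-06]
 [ 1.10611978e-04  3.69045898e-04 -9.99999926e-01]] {'fx': 309.70691628693146, 'fy': 309.70691628693146, 'cx': 319.91744596274236, 'cy': 200.5208907561532, 'position': array([ 0.48157087, -0.1055304 ,  0.35518579]), 'orientation': array([[ 0.95424992,  0.28799037,  0.08042779],
       [-0.29900822,  0.91810322,  0.26015488],
       [ 0.00108108, -0.27230135,  0.96221142]])}
(np.float64(318.59752612617507), np.float64(194.1495352593529))
(np.float64(318.7292395700301), np.float64(241.47981550429847))
```

View pics/w1.png

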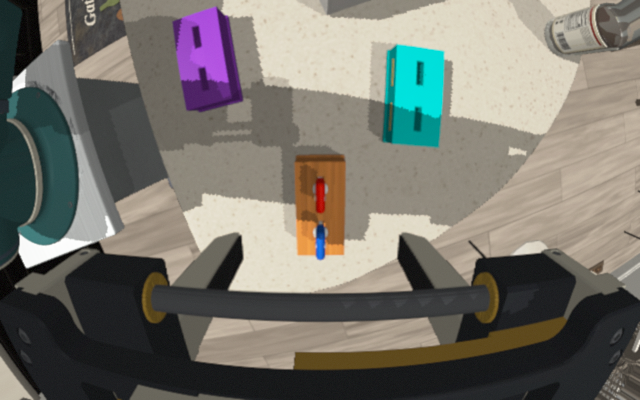

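The wrist view shows the red key at (320,195), the blue key at (320,240) and the stand upright in the image. The predictions land within about 1.5 px, so I'll refine with colour centroids.

```bash
cat >> h.py <<'E'
def mask(im,col):
    b,g,r=[im[...,i].astype(int) for i in range(3)]
    m=(r>110)&(g<60)&(b<60) if col=="red" else (b>110)&(r<90)&(g<130)
    return m
E
python3 - <<'E'
from h import *
c=cal("wrist");im=vision.capture("wrist")
o={}
for k in("red","blue"):
    m=mask(im,k);m[:150]=0;m[270:]=0;m[:,:280]=0;m[:,360:]=0
    y,x=np.nonzero(m);print(k,len(x),x.min(),x.max(),y.min(),y.max())
    for z in(.071,.085):
        P=np.array([atz(c,u,v,z,True)[:2] for u,v in zip(x,y)]);
        ev=np.linalg.eigh(np.cov((P-P.mean(0)).T))[1][:,1];print(z,P.mean(0),np.degrees(np.arctan2(ev[1],ev[0])))
        o[k]=P.mean(0)
d=o["red"]-o["blue"];print(np.degrees(np.arctan2(d[1],d[0])),np.hypot(*d))
# stand top edges z=.044
for a,b in (((296,165),(298,250)),((344,165),(343,250))):
    e=atz(c,*a,.044,True)-atz(c,*b,.044,True);print(np.degrees(np.arctan2(e[1],e[0])),atz(c,*a,.044,True))
E
```

```text
red 268 315 324 179 213
0.071 [ 0.45869455 -0.17927143] 71.6290366049813
0.085 [ 0.45981931 -0.17563007] 71.6290366049813
blue 194 316 324 229 258
0.071 [ 0.44437404 -0.22624824] 71.54235270422181
0.085 [ 0.44620356 -0.22029499] 71.5423527042218
73.04656815725839 0.04669415118268972
72.69510710007398 [ 0.44371353 -0.14642804  0.044     ]
73.24329343938791 [ 0.490376   -0.16103932  0.044     ]
```

Call:
jog_arm([
  [0.033, -0.047, -0.6, 0, 0, 0, 60],
  [0, 0, -0.9, 0, 0, 0, 50],
  [0, 0, -0.9, 0, 0, 0, 50],
  [0, 0, -0.6, 0, 0, 0, 50],
  [0, 0, -0.3, 0, 0, 0, 50],
  [0, 0, 0, 0, 0, 0, 30],
  [0, 0, 0, 0, 0, 0, 10],
  [0, 0, 0, 0, 0, 0, 0],
  [0, 0, 0, 0, 0, 0, 0],
  [0, 0, 0, 0, 0, 0, 0],
  [0, 0, 0, 0, 0, 0, 0],
  [0, 0, 0, 0, 0, 0, 0],
])

```text
time_s: 5.32
ee_pos: [0.4592, -0.1783, 0.0748]
tool_rot: [[0.299, 0.954, 0.0], [0.954, -0.299, 0.0], [0.0, 0.0, -1.0]]
contact_force: [-0.2, -0.7, 0.8]
finger_gap: 0.0005
gripper_force: 0.0
```

Run:
```python
from h import *
w=vision.capture("wrist");s=vision.capture("scene");t=vision.capture("top");c=cal("wrist")
f=lambda i,x,y:cv2.resize(i[y:y+100,x:x+133],(400,300),interpolation=cv2.INTER_CUBIC)
cv2.imwrite("pics/c2.png",np.vstack([np.hstack([f(w,253,150),f(s,350,200)]),np.hstack([f(t,355,185),f(w,253,220)])]))
print(manip.sense()["finger_gap"],manip.sense()["gripper_force"],proj(c,(.459,-.178,.071),True),proj(c,(.444,-.2235,.071),True))
```

```text
0.0005826220917447787 0.0 (np.float64(317.3516603620674), np.float64(233.73535273365857)) (np.float64(316.6059557715481), np.float64(296.16425000761774))
```

View pics/c2.png

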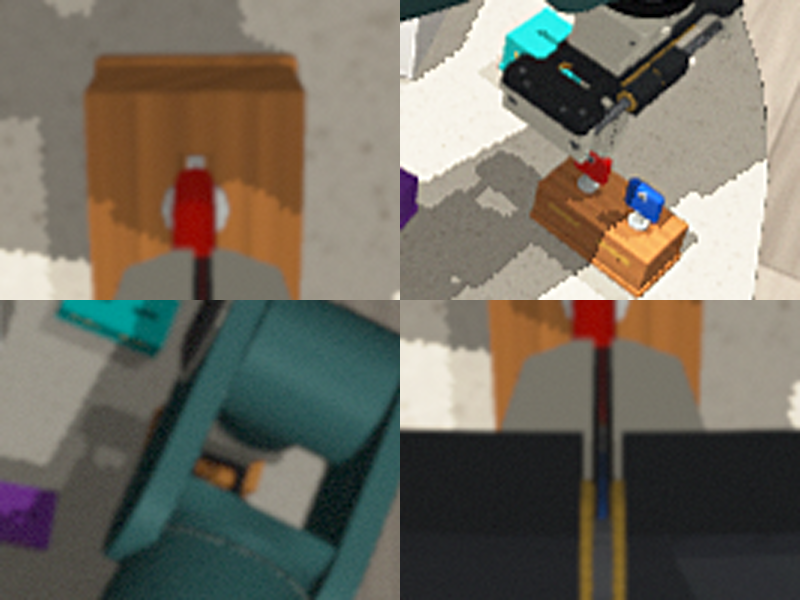

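The fingers closed fully (gap ≈0) without catching the bow. Red still shows beyond and below the fingertips, at wrist ≈(317,220). I'll check the geometry by projecting the expected points.

Run:
```python
from h import *
w=cal("wrist");s=cal("scene")
d=np.array([.299,.954,0])
R=manip.sense()["tool_rot"];e=manip.sense()["ee_pos"]
for n,P in dict(tip=e+R[:,2]*.022,tipfar=e+R[:,2]*.022+d*.0075,tcp=e,bow=np.array([.459,-.178,.071]),bowtopfar=np.array([.459,-.178,.085])+.015*d,bowtopnear=np.array([.459,-.178,.085])-.015*d,coll=np.array([.459,-.178,.047]),collfar=np.array([.459,-.178,.047])+.008*d, standend=np.array([.459,-.178,.044])+.028*d).items():
    a=np.array(proj(w,P,True));b=np.array(proj(s,P))
    print(n,"wrist",a.round(1),"crop",((a-[253,150])*3).round(),"scene",b.round(1),"crop",((b-[350,200])*3+[400,0]).round())
```

```text
tip wrist [317.9 224.3] crop [195. 223.] scene [413.5 259.1] crop [591. 177.]
tipfar wrist [317.9 214.1] crop [195. 192.] scene [411.  257.2] crop [583. 172.]
tcp wrist [317.8 236.3] crop [194. 259.] scene [414.9 253.1] crop [595. 159.]
bow wrist [317.4 233.7] crop [193. 251.] scene [414.5 254.1] crop [594. 162.]
bowtopfar wrist [317.1 218.9] crop [192. 207.] scene [410.3 246.5] crop [581. 139.]
bowtopnear wrist [317.3 264.5] crop [193. 343.] scene [420.8 254. ] crop [612. 162.]
coll wrist [317.6 221.2] crop [194. 214.] scene [413.  260.7] crop [589. 182.]
collfar wrist [317.5 210.6] crop [194. 182.] scene [410.3 258.7] crop [581. 176.]
standend wrist [317.5 182.1] crop [193.  96.] scene [403.4 254.6] crop [560. 164.]
```

Run:
```python
from h import *
s=vision.capture("scene");w=vision.capture("wrist")
a=cv2.resize(s[215:290,380:480],(600,450),interpolation=cv2.INTER_CUBIC)
cv2.imwrite("pics/c3.png",a)
```

```text
(no output)
```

View pics/c3.png

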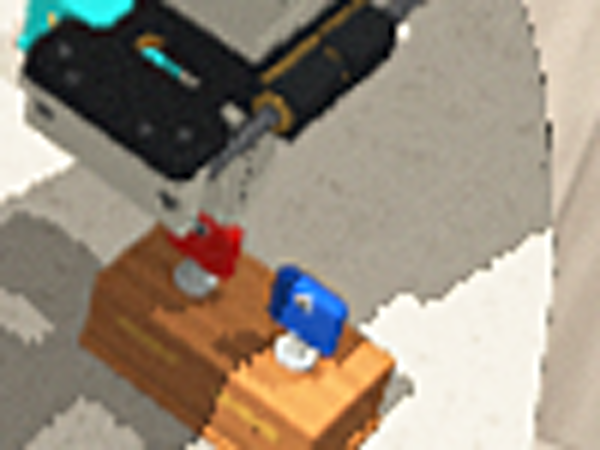

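Run:
```python
from h import *
w=cal("wrist");s=manip.sense();R=s["tool_rot"];e=s["ee_pos"];sc=cal("scene")
d=-R[:,0] if R[1,0]<0 else R[:,0]
for a in(.022,.01,0,-.01,-.02):
    o=[]
    for h in(.0465,.0003):
        for f in (.0075,-.0075): o.append(np.round(proj(w,e+R[:,2]*a+R[:,1]*h+d*f,True),1).tolist())
    print(a,o,[np.round((np.array(proj(sc,e+R[:,2]*a+d*f-R[:,1]*.01))-[380,215])*6).tolist() for f in(.0075,-.0075)])
W=cv2.imread("pics/w1.png");n=vision.capture("wrist")
cv2.imwrite("pics/c4.png",np.hstack([cv2.resize(W[190:350,220:420],(400,320),interpolation=cv2.INTER_CUBIC),cv2.resize(n[200:280,268:368],(400,320),interpolation=cv2.INTER_CUBIC)]))
```

```text
0.022 [[384.2, 213.8], [382.9, 233.6], [318.3, 214.1], [318.4, 234.2]] [[169.0, 267.0], [200.0, 290.0]]
0.01 [[387.8, 219.4], [386.2, 240.2], [318.2, 219.8], [318.3, 240.9]] [[174.0, 248.0], [205.0, 271.0]]
0 [[391.0, 224.6], [389.2, 246.1], [318.2, 225.1], [318.3, 247.0]] [[177.0, 231.0], [209.0, 254.0]]
-0.01 [[394.5, 230.3], [392.5, 252.7], [318.1, 231.0], [318.2, 253.8]] [[181.0, 214.0], [213.0, 237.0]]
-0.02 [[398.4, 236.6], [396.1, 259.8], [318.1, 237.5], [318.1, 261.2]] [[185.0, 197.0], [217.0, 220.0]]
```

View pics/c4.png

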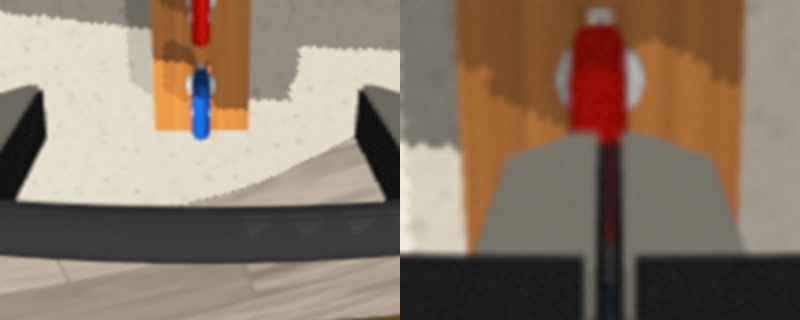

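The evidence agrees. In both views the closed tips lie on the bow's top edge at z≈0.088, with nothing between them and no force. So the real fingertips sit about 35 mm higher than the stated TCP geometry suggests. I'll open, go down in two steps while watching the force, and close.

Call:
jog_arm([
  [0, 0, 0, 0, 0, 0, 50],
  [0, 0, 0, 0, 0, 0, 50],
  [0, 0, 0, 0, 0, 0, 50],
  [0, 0, 0, 0, 0, 0, 50],
  [0, 0, -0.3, 0, 0, 0, 50],
  [0, 0, -0.2, 0, 0, 0, 50],
  [0, 0, -0.2, 0, 0, 0, 50],
  [0, 0, 0, 0, 0, 0, 0],
  [0, 0, 0, 0, 0, 0, 0],
  [0, 0, 0, 0, 0, 0, 0],
  [0, 0, 0, 0, 0, 0, 0],
])

```text
time_s: 7.0
ee_pos: [0.4593, -0.1783, 0.054]
tool_rot: [[0.298, 0.954, 0.0], [0.954, -0.298, -0.0], [-0.0, 0.0, -1.0]]
contact_force: [-0.3, -0.2, 0.0]
finger_gap: 0.0146
gripper_force: 0.0
```

Call:
jog_arm([
  [0, 0, 0, 0, 0, 0, 0],
  [0, 0, 0, 0, 0, 0, 0],
  [0, 0, 0, 0, 0, 0, 0],
])

```text
time_s: 7.38
ee_pos: [0.4592, -0.1783, 0.0539]
tool_rot: [[0.298, 0.954, -0.0], [0.954, -0.298, 0.0], [0.0, -0.0, -1.0]]
contact_force: [-1.3, -0.7, 0.9]
finger_gap: 0.0085
gripper_force: 30.0
```

Run:
```python
from h import *
w=vision.capture("wrist");s=vision.capture("scene")
cv2.imwrite("pics/c5.png",np.hstack([cv2.resize(w[190:290,258:358],(400,400),interpolation=cv2.INTER_CUBIC),cv2.resize(s[210:290,380:460],(400,400),interpolation=cv2.INTER_CUBIC)]))
print(manip.sense())
```

```text
{'time_s': 7.475, 'q': array([-2.41856405e+01, -1.19353975e+01,  1.14690194e+02, -1.98153563e-03,
        7.72536950e+01, -6.81695922e+00]), 'qd': array([ 0.01694983, -0.07001165,  0.00954986,  0.00014407,  0.06143685,
       -0.04153804]), 'joint_efforts': array([ 1.25823459e-01, -4.07672560e+01, -5.89545035e+01,  1.87321999e-01,
       -5.51823992e-01,  1.04337852e-02]), 'ee_pos': array([ 0.4591698 , -0.17827882,  0.0538643 ]), 'tool_rot': array([[ 2.98511859e-01,  9.54405913e-01, -1.49020976e-04],
       [ 9.54405925e-01, -2.98511858e-01,  2.99499400e-05],
       [-1.59001285e-05, -1.51166914e-04, -9.99999988e-01]]), 'contact_force': array([-1.86328216,  0.48861997,  1.61137256]), 'moment': array([0.03388918, 0.44662691, 0.01979699]), 'gripper_force': 30.003001391887665, 'finger_gap': 0.00900059244964594}
```

View pics/c5.png

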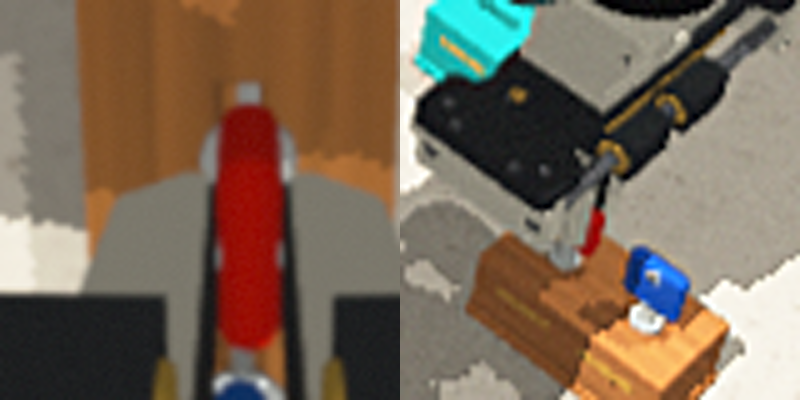

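The red key is now gripped (gap 9.0 mm, 30 N), with the fingers reaching almost to its collar and the blue key untouched. Next I lift and carry it to the lock.

Call:
jog_arm([
  [0, 0, 0.2, 0, 0, 0, 0],
  [0, 0, 0.5, 0, 0, 0, 0],
  [0, 0, 0.5, 0, 0, 0, 0],
  [0, 0, 0.8, 0, 0, 0, 0],
  [0, 0, 0.9, 0, 0, 0, 0],
  [0, 0, 0.8, 0, 0, 0, 0],
  [0.284, 0.95, 0, 0, 0, 0.0375, 0],
  [0.284, 0.95, 0, 0, 0, 0.0375, 0],
  [0.284, 0.95, 0, 0, 0, 0.0375, 0],
  [0.284, 0.95, 0, 0, 0, 0.0375, 0],
  [0.284, 0.95, 0, 0, 0, 0.0375, 0],
  [0.284, 0.95, 0, 0, 0, 0.0375, 0],
  [0.284, 0.95, 0, 0, 0, 0.0375, 0],
  [0.284, 0.95, 0, 0, 0, 0.0375, 0],
  [0.284, 0.95, 0, 0, 0, 0.0375, 0],
  [0.284, 0.95, 0, 0, 0, 0.0375, 0],
  [0, 0, 0, 0, 0, 0, 0],
  [0, 0, 0, 0, 0, 0, 0],
  [0, 0, 0, 0, 0, 0, 0],
])

```text
time_s: 9.85
ee_pos: [0.5444, 0.106, 0.1652]
tool_rot: [[-0.071, 0.997, 0.0], [0.997, 0.071, -0.0], [-0.0, 0.0, -1.0]]
contact_force: [0.5, -0.3, -1.2]
finger_gap: 0.0086
gripper_force: 30.0
```

Run:
```python
from h import *
c=cal("wrist");w=vision.capture("wrist");s=vision.capture("scene");cv2.imwrite("pics/w6.png",w);cv2.imwrite("pics/s6.png",s)
np.save("c6.npy",c,allow_pickle=True)
p=np.array(proj(c,(.5443,.107,.108),True)).round();q=np.array(proj(cal("scene"),(.5443,.107,.13))).round()
print(p,q,manip.sense()["ee_pos"])
f=lambda i,p:cv2.resize(i[int(p[1])-40:int(p[1])+40,int(p[0])-40:int(p[0])+40],(400,400),interpolation=cv2.INTER_CUBIC)
cv2.imwrite("pics/c6.png",np.hstack([f(w,p),f(s,q)]))
```

```text
[319. 207.] [324. 172.] [0.54437604 0.10612469 0.16509001]
```

View pics/c6.png

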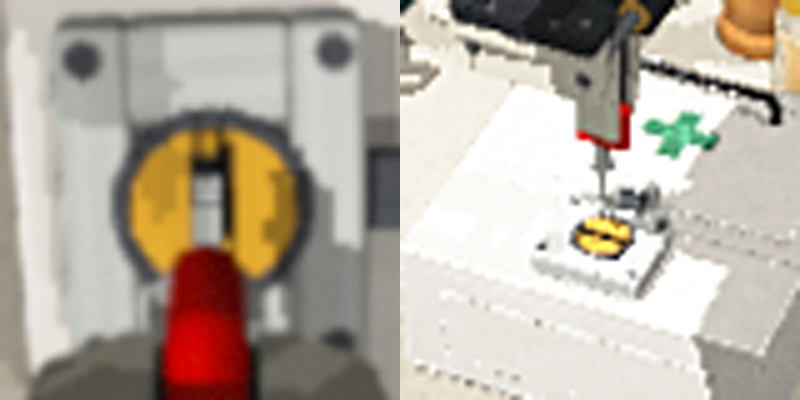

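The key (bow at wrist ≈(320.6,220)) hangs just above the plug, whose centre is at ≈(321.8,208), with the keyway parallel to the bow. In the scene view the shank is at ≈(324.6,166), above the plug at ≈(324.6,179). I'll measure the offsets numerically.

Run:
```python
from h import *
from scipy.optimize import least_squares
s=cv2.imread("pics/s6.png");w=cv2.imread("pics/w6.png");c=cal("wrist");sc=cal("scene")
st=manip.sense();e=st["ee_pos"];R=st["tool_rot"]
def yel(im): 
    h=cv2.cvtColor(im,cv2.COLOR_BGR2HSV);return (h[...,0]>15)&(h[...,0]<32)&(h[...,1]>120)&(h[...,2]>80)
def fit(im,cam,fish,box):
    m=yel(im).astype(np.uint8);k=np.zeros_like(m);x0,y0,x1,y1=box;k[y0:y1,x0:x1]=m[y0:y1,x0:x1]
    ys,xs=np.nonzero(k);P=np.array([atz(cam,u,v,.108,fish)[:2] for u,v in zip(xs,ys)])
    hull=P[cv2.convexHull(P.astype(np.float32),returnPoints=False).ravel()]
    r=least_squares(lambda p:np.hypot(*(hull-p).T)-.0133,P.mean(0),loss="soft_l1",f_scale=.0005)
    return len(xs),r.x,np.abs(r.fun).max()
print("lock wrist",fit(w,c,True,(295,180,350,235)))
print("lock scene",fit(s,sc,False,(310,165,340,190)))
t0=cv2.imread("pics/top0.png");print("lock top",fit(t0,cal("top"),False,(305,178,330,200)))
print("ee",e, "yaw d",np.degrees(np.arctan2(R[1,0],R[0,0])))
g=cv2.cvtColor(s,cv2.COLOR_BGR2GRAY)
for v in range(158,178):print(v,g[v,316:334])
for z in(.155,.123): print(z,proj(sc,(e[0],e[1],z)))
gw=cv2.cvtColor(w,cv2.COLOR_BGR2GRAY)
for v in range(188,222,2):print(v,gw[v,308:336])
```

```text
lock wrist (626, array([0.54655569, 0.10658613]), np.float64(0.0005704222209551128))
lock scene (53, array([0.54553707, 0.10702752]), np.float64(0.0014229588289520357))
lock top (67, array([0.54683512, 0.11038347]), np.float64(0.0019577832978409215))
ee [0.54437604 0.10612469 0.16509001] yaw d 94.06224985656901
158 [255 255 255 150 102 116 135 151 148 154 157 135  60  40 255 255 252 171]
159 [255 255 255 169  65  77  69  83 116 148 160 137  62  40 255 255 255 255]
160 [255 255 255 255 255 255 149  51  59  85  97  89  41  38 255 255 255 255]
161 [254 255 255 255 255 255 255 134  87  41  90  41  37  72 255 255 255 255]
162 [254 255 255 255 255 255 255 146 123  99 251 251 248 255 255 255 255 255]
163 [255 254 255 255 255 255 242 137 123 109 212 248 255 255 255 255 255 255]
164 [255 254 255 255 255 248 237 137 124 110 149 255 255 255 255 255 255 255]
165 [255 255 255 255 255 253 170 114 126 115 114 255 255 255 255 255 255 255]
166 [255 255 255 255 255 255 255 186 120 213 255 255 255 251 254 255 255 255]
167 [253 255 255 255 255 255 255 236 119 255 255 254 253 250 253 255 255 255]
168 [25
[... 2206 characters left out ...]
150 154 166 168 169 168 162 155 164 168 172 187 175  96  28  72
 138 171 173 172 173 168 156 143 118 112]
212 [173 173 170 171 171 170 170 169 161 155 163 167 173 186 174  95  35  74
 136 171 173 174 171 144 117 110 109 112]
214 [174 174 174 174 172 170 170 169 161 152 160 164 170 182 174 119  88  95
 141 169 174 172 171 146 121 114 114 110]
216 [167 176 175 176 173 170 162 151 136 116  97  83  80  88 100 109 125 124
 148 171 174 172 175 174 168 154 120  95]
218 [117 150 171 176 171 150 112  70  48  39  36  37  36  27  27  28  33  72
 133 167 173 171 175 175 174 152 103  60]
220 [ 79 108 137 160 154 111  67  44  38  41  37  35  34  37  25  31  28  40
  74 117 149 169 173 163 139 110  65  43]
```

Run:
```python
from h import *
c=cal("wrist");st=manip.sense();e=st["ee_pos"];d=st["tool_rot"][:,0]
zo=.155
def P(a,z): p=e+d*a;p=np.array([p[0],p[1],z]);return np.round(proj(c,p,True),1)
print("bitfarlow",P(.011,zo-.026),"bitfarup",P(.011,zo-.018),"bowbottomfar",P(.015,zo+.013),"collarfar",P(.008,zo))
print("slot far/near",P(.0119,.108),P(-.0119,.108),"centre",P(0,.108))
print("d mm/px at bit",P(.012,zo-.026)-P(.011,zo-.026))
print("slot lead",P(.0134,.108))
```

```text
bitfarlow [318.5 202.8] bitfarup [318.5 206. ] bowbottomfar [318.3 214.5] collarfar [318.4 218.4]
slot far/near [318.6 194.3] [318.7 222.5] centre [318.6 208.6]
d mm/px at bit [ 0.  -1.3]
slot lead [318.6 192.5]
```

Call:
jog_arm([
  [0.023, -0.01, -0.2, 0, 0, 0, 0],
  [0, 0, -0.3, 0, 0, 0, 0],
  [0, 0, -0.1, 0, 0, 0, 0],
  [0, 0, 0, 0, 0, 0, 0],
  [0, 0, 0, 0, 0, 0, 0],
])

```text
time_s: 10.58
ee_pos: [0.5452, 0.1065, 0.147]
tool_rot: [[-0.072, 0.997, 0.0], [0.997, 0.072, 0.0], [0.0, 0.0, -1.0]]
contact_force: [-0.4, 0.0, -0.2]
finger_gap: 0.0088
gripper_force: 30.0
```

Call:
jog_arm([
  [0, 0, -0.07, 0, 0, 0, 0],
  [0, 0, -0.07, 0, 0, 0, 0],
  [0, 0, 0, 0, 0, 0, 0],
])

```text
time_s: 10.95
ee_pos: [0.545, 0.1064, 0.1424]
tool_rot: [[-0.072, 0.997, -0.0], [0.997, 0.072, -0.0], [-0.0, -0.0, -1.0]]
contact_force: [0.3, -0.1, -0.3]
finger_gap: 0.009
gripper_force: 30.0
```

Call:
jog_arm([
  [0, 0, -0.05, 0, 0, 0, 0],
  [0, 0, -0.05, 0, 0, 0, 0],
  [0, 0, 0, 0, 0, 0, 0],
])

```text
time_s: 11.32
ee_pos: [0.5451, 0.1063, 0.1395]
tool_rot: [[-0.072, 0.997, -0.0], [0.997, 0.072, -0.0], [-0.0, -0.0, -1.0]]
contact_force: [-0.6, -0.0, -0.7]
finger_gap: 0.0087
gripper_force: 30.0
```

Call:
jog_arm([
  [0, 0, -0.04, 0, 0, 0, 0],
  [0, 0, -0.04, 0, 0, 0, 0],
  [0, 0, 0, 0, 0, 0, 0],
])

```text
time_s: 11.7
ee_pos: [0.5453, 0.1064, 0.1376]
tool_rot: [[-0.072, 0.997, 0.001], [0.997, 0.072, -0.0], [-0.0, 0.001, -1.0]]
contact_force: [-0.3, -1.1, 3.7]
finger_gap: 0.009
gripper_force: 30.0
```

Call:
jog_arm([
  [0, 0, -0.02, 0, 0, -0.12, 0],
  [0, 0, 0, 0, 0, -0.12, 0],
  [0, 0, 0, 0, 0, -0.1, 0],
  [0, 0, 0, 0, 0, -0.08, 0],
  [0, 0, 0, 0, 0, -0.05, 0],
  [0, 0, 0, 0, 0, 0, 0],
])

```text
time_s: 12.45
ee_pos: [0.545, 0.1065, 0.1366]
tool_rot: [[0.387, 0.922, -0.0], [0.922, -0.387, 0.0], [0.0, -0.0, -1.0]]
contact_force: [-1.4, -0.8, 1.5]
finger_gap: 0.0086
gripper_force: 30.0
```

Call:
jog_arm([
  [0, 0, -0.03, 0, 0, 0, 0],
  [0, 0, -0.03, 0, 0, 0, 0],
  [0, 0, -0.03, 0, 0, 0, 0],
  [0, 0, 0, 0, 0, 0, 0],
])

```text
time_s: 12.95
ee_pos: [0.5451, 0.1065, 0.1338]
tool_rot: [[0.388, 0.922, -0.0], [0.922, -0.388, 0.0], [-0.0, -0.0, -1.0]]
contact_force: [-1.2, 1.6, 0.8]
finger_gap: 0.0083
gripper_force: 30.0
```

Call:
jog_arm([
  [0, 0, -0.03, 0, 0, 0, 0],
  [0, 0, -0.03, 0, 0, 0, 0],
  [0, 0, -0.02, 0, 0, 0, 0],
  [0, 0, 0, 0, 0, 0, 0],
])

```text
time_s: 13.45
ee_pos: [0.5452, 0.1064, 0.1318]
tool_rot: [[0.388, 0.922, 0.0], [0.922, -0.388, 0.0], [0.0, 0.0, -1.0]]
contact_force: [-2.7, 0.7, 3.9]
finger_gap: 0.0089
gripper_force: 30.0
```

Past pin 1 and on pin 2 with about 4 N. Now I rock it anticlockwise.

Call:
jog_arm([
  [0, 0, 0, 0, 0, 0.15, 0],
  [0, 0, 0, 0, 0, 0.15, 0],
  [0, 0, 0, 0, 0, 0.15, 0],
  [0, 0, 0, 0, 0, 0.15, 0],
  [0, 0, 0, 0, 0, 0.15, 0],
  [0, 0, -0.02, 0, 0, 0.1, 0],
  [0, 0, 0, 0, 0, 0.08, 0],
  [0, 0, 0, 0, 0, 0.03, 0],
  [0, 0, -0.03, 0, 0, 0, 0],
  [0, 0, -0.02, 0, 0, 0, 0],
  [0, 0, 0, 0, 0, 0, 0],
])

```text
time_s: 14.82
ee_pos: [0.5453, 0.1065, 0.1295]
tool_rot: [[-0.532, 0.847, 0.001], [0.847, 0.532, 0.0], [-0.0, 0.001, -1.0]]
contact_force: [3.8, 2.3, 3.5]
finger_gap: 0.009
gripper_force: 30.1
```

Call:
jog_arm([
  [0, 0, -0.04, 0, 0, -0.03, 0],
  [0, 0, -0.04, 0, 0, 0, 0],
  [0, 0, -0.04, 0, 0, 0, 0],
  [0, 0, 0, 0, 0, 0, 0],
])

```text
time_s: 15.32
ee_pos: [0.545, 0.1064, 0.1255]
tool_rot: [[-0.507, 0.862, -0.0], [0.862, 0.507, -0.0], [0.0, -0.0, -1.0]]
contact_force: [3.8, 1.4, -0.0]
finger_gap: 0.0086
gripper_force: 30.0
```

Past both pins. Now I go down until the collar meets the face, turning back to rest on the way.

Call:
jog_arm([
  [0, 0, -0.05, 0, 0, -0.12, 0],
  [0, 0, -0.05, 0, 0, -0.12, 0],
  [0, 0, -0.05, 0, 0, -0.12, 0],
  [0, 0, -0.03, 0, 0, -0.1, 0],
  [0, 0, 0, 0, 0, 0, 0],
])

```text
time_s: 15.95
ee_pos: [0.5446, 0.1062, 0.1199]
tool_rot: [[-0.072, 0.997, -0.002], [0.997, 0.072, -0.0], [-0.0, -0.002, -1.0]]
contact_force: [0.5, 0.6, -1.2]
finger_gap: 0.0088
gripper_force: 30.0
```

Call:
jog_arm([
  [0, 0, -0.03, 0, 0, 0, 0],
  [0, 0, -0.03, 0, 0, 0, 0],
  [0, 0, 0, 0, 0, 0, 0],
])

```text
time_s: 16.32
ee_pos: [0.545, 0.1064, 0.1184]
tool_rot: [[-0.073, 0.997, -0.001], [0.997, 0.073, -0.0], [-0.0, -0.001, -1.0]]
contact_force: [0.5, 1.9, -0.7]
finger_gap: 0.0092
gripper_force: 30.0
```

Call:
jog_arm([
  [0, 0, -0.03, 0, 0, 0, 0],
  [0, 0, -0.02, 0, 0, 0, 0],
  [0, 0, 0, 0, 0, 0, 0],
])

```text
time_s: 16.7
ee_pos: [0.5453, 0.1064, 0.1178]
tool_rot: [[-0.072, 0.997, 0.001], [0.997, 0.072, 0.0], [-0.0, 0.001, -1.0]]
contact_force: [-2.0, -1.1, 5.8]
finger_gap: 0.0088
gripper_force: 30.0
```

Home (5.8 N at z=0.1178, matching the pin heights). Now the clockwise quarter turn.

Call:
jog_arm([
  [0, 0, 0, 0, 0, 0, 0],
  [0, 0, 0, 0, 0, -0.15, 0],
  [0, 0, 0, 0, 0, -0.15, 0],
  [0, 0, 0, 0, 0, -0.15, 0],
  [0, 0, 0, 0, 0, -0.15, 0],
  [0, 0, 0, 0, 0, -0.15, 0],
  [0, 0, 0, 0, 0, -0.15, 0],
  [0, 0, 0, 0, 0, -0.15, 0],
  [0, 0, 0, 0, 0, -0.15, 0],
  [0, 0, 0, 0, 0, -0.15, 0],
  [0, 0, 0, 0, 0, -0.15, 0],
  [0, 0, 0, 0, 0, 0, 0],
])

```text
time_s: 18.2
ee_pos: [0.5448, 0.107, 0.1178]
tool_rot: [[0.99, 0.14, -0.0], [0.14, -0.99, 0.001], [-0.0, -0.001, -1.0]]
contact_force: [-5.8, 2.8, 7.8]
finger_gap: 0.0087
gripper_force: 30.0
```

Run:
```python
from h import *
s=manip.sense();print(s["moment"],s["contact_force"],s["q"],np.degrees(np.arctan2(s["tool_rot"][1,0],s["tool_rot"][0,0])))
```

```text
[0.8116489  1.42056607 0.07687913] [-5.79886     2.8417425   7.77581176] [ 8.44116484e+00 -6.27367109e+00  1.03573655e+02  7.28593283e-02
  8.27181101e+01  9.03598826e+01] 8.072047552817516
```

Call:
jog_arm([
  [0, 0, 0, 0, 0, -0.04, 0],
  [0, 0, 0, 0, 0, -0.04, 0],
  [0, 0, 0, 0, 0, -0.03, 0],
  [0, 0, 0, 0, 0, 0, 0],
  [0, 0, 0, 0, 0, 0, 0],
  [0, 0, 0, 0, 0, 0, 0],
])

```text
time_s: 18.95
ee_pos: [0.5448, 0.1071, 0.1178]
tool_rot: [[0.999, 0.033, -0.0], [0.033, -0.999, 0.001], [-0.0, -0.001, -1.0]]
contact_force: [-7.1, 4.2, 7.8]
finger_gap: 0.0086
gripper_force: 30.1
```

Run:
```python
from h import *
w=vision.capture("wrist");sc=vision.capture("scene")
s=manip.sense();print(s["moment"],s["contact_force"],s["finger_gap"],s["ee_pos"],np.degrees(np.arctan2(s["tool_rot"][1,0],s["tool_rot"][0,0])))
cv2.imwrite("pics/c7.png",np.hstack([cv2.resize(w[150:270,260:380],(400,400),interpolation=cv2.INTER_CUBIC),cv2.resize(sc[140:220,285:365],(400,400),interpolation=cv2.INTER_CUBIC)]))
```

```text
[0.97075642 1.44983024 0.10844563] [-6.70077862  4.7298827   7.93733881] 0.008743853724788857 [0.54478625 0.10711603 0.11785504] 1.9079819644276843
```

View pics/c7.png

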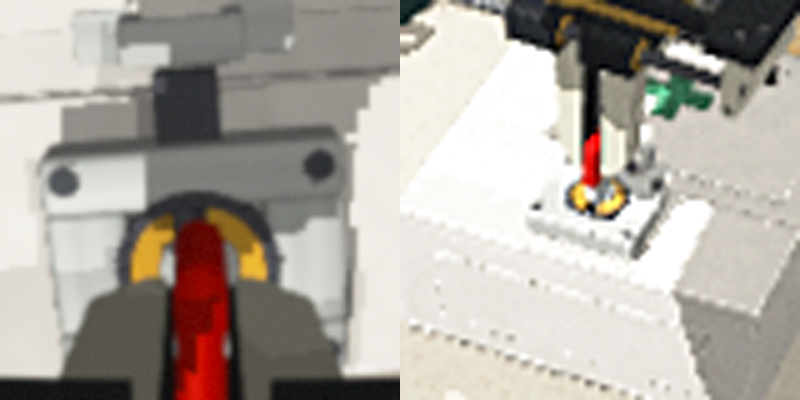

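The key is home, with its collar on the plug, and turned about 92°. The bow sits squarely in the pads and the spring moment has risen to the stop level, so I hand in.

```bash
python3 -c "
from rig import manip
print(manip.finish_job())"
```

```text
the job is handed in; nothing more can be done
None
```

The red key is fully home in the lock and turned about 92° clockwise, at or very near the stop, and the gripper is still holding it with 30 N. I couldn't read the bolt directly, and the hand-in returned no verdict; the blue key, glass and mug were never touched.

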